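# Press the assembly square into the corner of a post and its base plate and hold it

## Task

Take the L-shaped aluminium assembly square out of its leaning rest and stand it upright, on the thin edge of its shorter leg, on the base plate that carries the upright post. Press it firmly into the corner, in line with the plate and centred on the post, so that the lying leg is flat on the plate and the upright leg flat against the post's inner face with no gap at either, and keep it gripped and pressed both down and against the post: the program finishes while still holding it there. Leave the other things on the bench where they are.

Things in the scene. Friction and masses are not known exactly. Their poses are not given: they have to be found in the camera images.
- square_grip (a point): grip point of the square (same axes), 112 mm above the underside of the lying leg, 18 mm below the upright leg's top, 13 mm from its outer edge (mid-width, mid-thickness). Pinch here across the 12 mm thickness, fingers along the leaning leg.
- square_corner (a point): outer corner of the same square: where the outer edge of the upright leg meets the underside of the lying leg, mid-thickness; same axes
- square_toe (a point): far end of the underside of the square's lying leg, 110 mm from the outer corner along y
- square_heel_top (a point): point on the outer edge of the square's upright leg, 90 mm above the outer corner, so level with the top of the post when seated
- square: loose L-shaped aluminium square, 12 mm thick (x), 0.2 kg: upright leg 130 mm tall, lying leg 110 mm long (overall), both 26 mm wide. Origin at the outer corner; y points along the lying leg, z up the upright leg. At the start it leans about 15 degrees in the rest, its top towards the robot (-x), its y roughly along world +y.
- rest: black fixed rest: base 100 x 140 mm, a ledge 30 mm above the bench, tilted about 15 degrees, with a low front lip; a back panel on the robot's side reaches 50 mm up the square from its underside; the leg above that is free on both faces. Origin on the bench under the middle of the ledge.
- base_plate: aluminium plate, 64 mm (x) by 170 mm (y), on a riser fixed to the bench. Origin: the inside corner, on the plate's TOP face (34 mm above the bench), in the post's inner face, half-way across the width. y points from the post along the plate (146 mm free, but for 2 screw heads 137 mm out, 24 mm off the centre line), z up.
- post: steel upright fixed on the plate's -y end (right, seen from the robot): 34 mm wide (x), 20 mm deep (y), 90 mm tall above the plate, 3.5 mm screw head on top. Same origin and axes as the plate; its inner face is that frame's plane y = 0; the square goes in front of it, about centred on its width.
- multimeter: bystander: multimeter, 165x87x49 mm
- tweezers_c: bystander: steel tweezers
- heat_sink: bystander: finned heat sink, 42x50x20 mm, origin under its centre
- relay_box: bystander: small carton, 30x50x20 mm
- tape_white: bystander: roll of tape, 62 mm across, 20 mm high
- flux_tin: bystander: round tin, 59 mm across, 46 mm high
- clamp_a: bystander: small channel-shaped clip, 27x73x15 mm
- board_b: bystander: small circuit board, 50x70 mm

How it is judged:
By the outcome, as a careful person would: the job done as asked, in the order asked, and still so for the second after the job is handed in, while the arm keeps its last pose, push and grip.
It also fails if it takes over 38 s, if anything falls off the work surface, if the arm or the gripper's body presses on something with over 40 N, if the wrist force passes 120 N, or if a joint passes its speed limit or range.

## Robot

A 7-joint arm with a two-finger parallel gripper is mounted at the origin on a cart in front of the work surface, level with it; the furniture and walls round the work are solid. World frame = base frame: x ahead of the robot, y to its left, z up, the work surface at z = 0. Lengths are in m, angles in rad, forces in N, time in s.
With the tool pointing down it reaches from about 0.4 to 0.875 m from the base axis. Payload 6.5 kg.
Tool frame: the origin (TCP) lies on the centre line of the jaws, within the pads' length; the fingertips stand 25 mm ahead of it and the grasp point (between the pads) lies 6 mm ahead of it; z points along the fingers, y is the line along which they close (so a half turn about z gives the same grasp; the last joint's range is limited). The gripper opens to 85 mm and grips with 20 to 120 N. Pads are 22 mm wide; open, the fingers measure 114 mm over their backs; the gripper's body (76 mm by 85 mm) begins 54 mm behind the grasp point. The pads swing forward as they close: fully open they stand 13 mm farther back than shut.
Start: joints at [1.175, 0.536, -0.004, 1.538, 0.003, 1.067, -0.071], TCP at [0.211, -0.615, 0.256] pointing down, gripper open.
Joint ranges: [-2.7, 2.7], [-0.37, 2.16], [-1.27, 1.26], [0.24, 2.4], [-1.31, 4.45], [0.19, 1.91], [-2.76, 2.76]. Speed limits (rad/s): [2.39, 2.39, 3.14, 3.14, 3.14, 3.14, 3.14].

## Interface

Orientations are given as a unit quaternion [w, x, y, z].
In Python, from plant import r gives the robot as it stands. The module is installed in compiled form; this text tells all that it offers.
- The arm moves only by the tool arm_command, never from a script. Its argument "moves" is a list of rows, each a list of 7 numbers: the shift along the tool's x, y, z in mm, then the turn, a rotation vector about the tool's x, y, z in rad, then the opening, from 0 (shut) to 1 (fully open). In form: [[dx, dy, dz, wx, wy, wz, fingers], ...]. A call has 1 to 10 rows; each row shifts and turns the commanded pose from where the row before left it, along the tool's axes as they then stand; what a row does not reach is not made up. A row lasts 1/12 s, in which the tool goes at most 41.7 mm and 7.16 degrees, less where a joint would pass 70% of its speed; a pose out of reach is approached as far as the arm can. A call is refused whole if a number of a shift passes 41.7 or a number of a turn 0.125, either way. A call with a gripper value outside its range is refused whole. The fingers move at their own pace and stop on an object; "grip_force" is the grip in N (left out, the last holds). Time passes only in rows, so rows that do not move let the fingers close. It gives the time, the measured TCP pose, the force, the opening and the grip force at its end, in the units of the state.
- r.read_state(): the state, without advancing time (a new reading comes with each control period).
- r.camera(name): name is "scene" or "top" or "wrist"; returns (picture, depth): 384x512x3 uint8, red, green, blue; 384x512 float32, m along the optical axis (not along the pixel's ray), 0 where there is no reading.
- r.camera_model(name): a dict with "vertical_fov" (degrees; the focal length in pixels is half the picture's height over the tangent of half this angle, whatever the lens; pixels are square), "cx", "cy" (the principal point, pixels), "world_from_camera" (4x4, takes a point from camera to world coordinates). Camera axes: x right, y down, z forward; pixel columns grow to the right and rows downward; lengths in m; the calibration is good to about 2 mm. A picture is of the moment at which its call begins: read the wrist's pose just before it. camera_model takes no time and is no camera call; for the wrist camera it gives the pose at the moment of the call.
- r.job_done(): hands the job in; it is judged then, once.
The state is a dict: "t": time; "joint_positions": joint angles; "dq": joint speeds; "effort": joint torques, N m; "tool_pos": TCP position; "tool_rot": TCP orientation; "contact_force": force on the tool from outside, world axes, zero at the start; "moment": the same for the moment, N m; "gripper_width": finger opening in m; "grasp_force": force on a finger pad.
Only numpy, scipy, OpenCV 4.12 (cv2) and the standard library are available. Lean on these libraries where they do the work, as an engineer would, in place of code of your own. Each camera call takes 0.05 s, during which the arm holds its last target. There are 200 camera calls.

## Working session

There is one attempt and no reset: what is moved stays moved. The work goes in short steps, Python scripts to look and compute and a tool call to move; the robot and the scene stay as the last step left them, time stands still between calls to the robot, and variables do not carry over. Pictures are saved under pics/ and viewed, at most 10 in all, crops included, and the job is handed in when it is done.

Besides the shell and the picture viewer there is one more tool, called as name(argument=value, ...) on one line, values as JSON. arm_command: Moves the arm, as the interface text tells. Its arguments: {"type":"object","properties":{"moves":{"type":"array"},"grip_force":{"type":"number"}},"required":["moves"]}

```bash
mkdir -p pics; python3 - <<'E'
from plant import r
import cv2,numpy as np
s=r.read_state(); print(s)
for n in("scene","top"):
    p,d=r.camera(n); m=r.camera_model(n); print(n,m)
    cv2.imwrite(f"pics/{n}0.png",p[:,:,::-1]); np.savez(f"{n}0.npz",p=p,d=d,**m)
E
```

```text
{'t': 0.0, 'joint_positions': array([ 1.17474384,  0.53719882, -0.00443597,  1.53888922,  0.00259307,
        1.06728387, -0.0711993 ]), 'dq': array([ 0.00016649, -0.00122321, -0.0024509 , -0.00011147, -0.00012575,
        0.00064793, -0.00015748]), 'effort': array([-6.14072019e-05, -5.83425057e+01,  1.04847126e+00, -2.59110224e+01,
        1.22789494e-02,  9.44623986e-03, -1.96781650e-05]), 'tool_pos': array([ 0.21032934, -0.61439914,  0.25538564]), 'tool_rot': array([-8.62250967e-04,  9.86424576e-01,  1.64212576e-01, -2.06991990e-04]), 'contact_force': array([-0.17580045, -0.02027561,  0.66822445]), 'moment': array([-0.03706482, -0.02746585, -0.01228483]), 'grasp_force': 0.0, 'gripper_width': 0.08524719208347957}
scene {'vertical_fov': 56.231903002840696, 'cx': 255.59633398876983, 'cy': 202.6281701039346, 'world_from_camera': array([[-0.57041788, -0.4660251 ,  0.6763461 , -0.1064935 ],
       [-0.82125468,  0.31076134, -0.47850616,  0.5861949 ],
       [ 0.01281366, -0.82840087, -0.55998912,  0.67357209],
       [ 0.        ,  0.        ,  0.        ,  1.        ]])}
top {'vertical_fov': 49.74915227120218, 'cx': 250.64310109047213, 'cy': 185.78169600243956, 'world_from_camera': array([[ 0.01539362, -0.99651198,  0.08201769,  0.52728583],
       [-0.9996674 , -0.01364101,  0.02188642,  0.10173404],
       [-0.02069127, -0.08232732, -0.99639053,  1.12370094],
       [ 0.        ,  0.        ,  0.        ,  1.        ]])}
```

View pics/scene0.png

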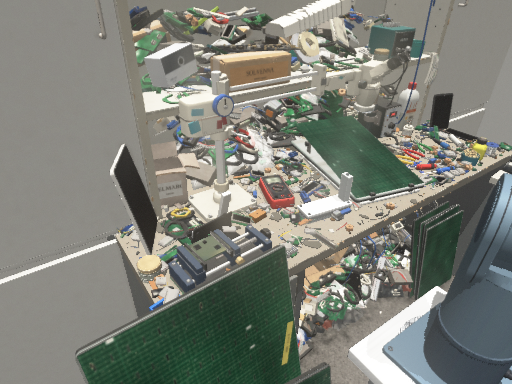

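View pics/top0.png

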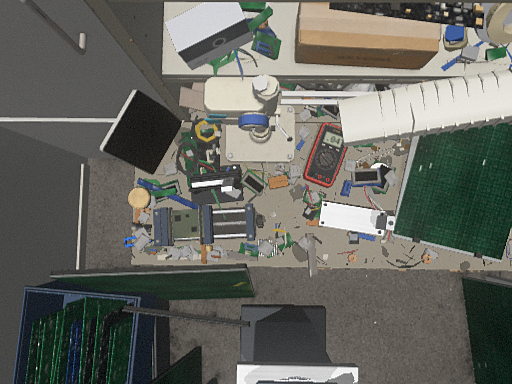

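The top view shows the white plate with its post at about (355,218), the post towards (383,222). The black rest with the square is at about (215,183). I'll zoom in on both.

```bash
python3 - <<'E'
import cv2,numpy as np
t=cv2.imread("pics/top0.png"); s=cv2.imread("pics/scene0.png")
a=cv2.resize(t[155:215,180:260],(400,300),interpolation=cv2.INTER_CUBIC)
b=cv2.resize(t[190:250,315:395],(400,300),interpolation=cv2.INTER_CUBIC)
c=cv2.resize(s[195:255,180:260],(400,300),interpolation=cv2.INTER_CUBIC)
e=cv2.resize(s[165:225,285:365],(400,300),interpolation=cv2.INTER_CUBIC)
cv2.imwrite("pics/z1.png",np.vstack([np.hstack([a,b]),np.hstack([c,e])]))
E
```

```text
(no output)
```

View pics/z1.png

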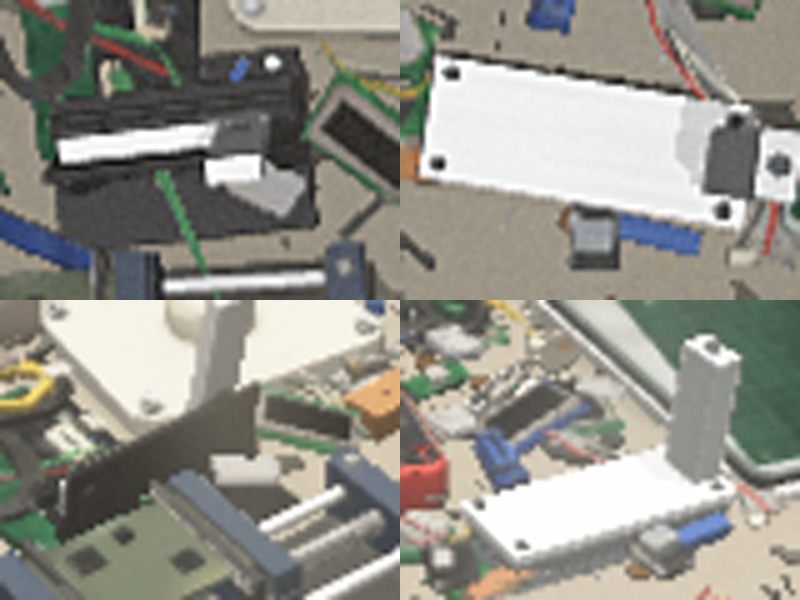

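The top-left zoom shows the lying leg's upper edge at zoom (58..215,~147) and the upright leg's top end at (235,170). The plate and post appear in the right-hand crops. Next I'll use the depth.

```bash
cat > h.py <<'E'
import numpy as np,cv2
def load(n):
    z=np.load(n); return {k:z[k] for k in z.files}
def cloud(z):
    d=z['d'];f=192/np.tan(np.radians(z['vertical_fov'])/2)
    v,u=np.mgrid[:384,:512]
    c=np.stack([(u-z['cx'])/f*d,(v-z['cy'])/f*d,d,np.ones_like(d)],-1)
    P=c@z['world_from_camera'].T
    P[d==0]=np.nan
    return P[...,:3]
def ray(z,u,v,h):
    f=192/np.tan(np.radians(z['vertical_fov'])/2);T=z['world_from_camera']
    a=T[:3,:3]@np.array([(u-z['cx'])/f,(v-z['cy'])/f,1]);o=T[:3,3]
    return o+a*(h-o[2])/a[2]
E
python3 - <<'E'
from h import *
np.set_printoptions(precision=4,suppress=True,linewidth=200)
t=load("top0.npz");P=cloud(t);s=load("scene0.npz");Q=cloud(s)
b=lambda u,v,x0,y0:(x0+u//5,y0+v//5)
for n,(u,v) in dict(lieL=(75,150),lieM=(150,143),top=(235,168),gray=(240,125),patch=(275,190),plate1=(450,120),plate2=(560,120),post=(775,175),panelL=(90,170)).items():
    x,y=(180+u//5,155+v//5) if u<400 else (315+(u-400)//5,190+v//5); print(n,x,y,P[y,x],t['p'][y,x])
for n,(u,v) in dict(strip=(215,50),strip2=(212,85),white=(245,170),panel=(160,150)).items():
    x,y=180+u//5,195+v//5; print(n,x,y,Q[y,x],s['p'][y,x])
E
```

```text
lieL 195 185 [0.6155 0.2702 0.0525] [242 242 242]
lieM 210 183 [0.6211 0.2309 0.0544] [245 245 244]
top 227 188 [0.601  0.1784 0.1558] [244 244 244]
gray 228 180 [0.6268 0.1821 0.0831] [76 77 75]
patch 235 193 [0.5975 0.1669 0.0303] [166 165 161]
plate1 325 214 [ 0.5456 -0.07    0.0344] [239 239 239]
plate2 347 214 [ 0.5464 -0.1266  0.0376] [238 237 237]
post 390 225 [ 0.5202 -0.2119  0.1194] [157 157 158]
panelL 198 189 [0.6037 0.259  0.0734] [55 56 57]
strip 223 205 [0.6063 0.191  0.1165] [141 137 128]
strip2 222 212 [0.6135 0.1912 0.0888] [134 131 122]
white 229 229 [0.5978 0.1798 0.0337] [220 214 203]
panel 212 225 [0.613  0.2252 0.0579] [73 69 61]
```

```bash
cat >> h.py <<'E'
from scipy.spatial.transform import Rotation as Ro
def rot(q): return Ro.from_quat(np.r_[q[1:],q[0]])
def plan(pos,R,n,p0=None,R0=None):
    "n equal rows from the measured pose to pos,R (R scipy Rotation), in tool axes"
    if p0 is None:
        from plant import r
        s=r.read_state();p0=s['tool_pos'];R0=rot(s['tool_rot'])
    w=(R0.inv()*R).as_rotvec();d=(pos-p0)/n
    print('n',n,'dist',np.linalg.norm(pos-p0),'w total',w.round(4))
    for k in range(n):
        Rk=R0*Ro.from_rotvec(w*k/n)
        print((Rk.inv().apply(d)*1000).round(1).tolist()+(w/n).round(4).tolist())
E
python3 - <<'E'
from h import *
np.set_printoptions(precision=3,suppress=True,linewidth=220)
t=load("top0.npz");P=cloud(t).reshape(-1,3);Q=cloud(load("scene0.npz")).reshape(-1,3)
A=np.vstack([P,Q]);A=A[~np.isnan(A).any(1)]
xs=np.arange(.2,1.0,.05);ys=np.arange(-.6,.5,.05)
print('cols x',xs)
for y in ys[::-1]:
    o=[]
    for x in xs:
        m=(abs(A[:,0]-x-.025)<.025)&(abs(A[:,1]-y-.025)<.025);o.append(A[m,2].max() if m.any() else np.nan)
    print("%.2f"%y,np.array(o).round(2))
# rough fits on the top view
p=t['p'].astype(int);C=cloud(t)
w=(p.min(2)>200)
def reg(x0,x1,y0,y1,z0,z1):
    return w&(C[...,0]>x0)&(C[...,0]<x1)&(C[...,1]>y0)&(C[...,1]<y1)&(C[...,2]>z0)&(C[...,2]<z1)
for n,a in dict(lie=(.59,.65,.15,.3,.03,.075),top=(.57,.64,.15,.22,.13,.18),plate=(.47,.62,-.25,0,.028,.042),post=(.47,.58,-.26,-.17,.11,.135)).items():
    m=reg(*a);v,u=np.nonzero(m);print(n,len(u),np.nanmean(C[m],0), end=' ')
    (c,s,an)=cv2.minAreaRect(np.c_[u,v].astype(np.float32));h=np.nanmedian(C[m][:,2])
    B=cv2.boxPoints((c,s,an));print('\n',np.array([ray(t,*b,h) for b in B]))
E
```

```text
cols x [0.2  0.25 0.3  0.35 0.4  0.45 0.5  0.55 0.6  0.65 0.7  0.75 0.8  0.85 0.9  0.95]
0.45 [-0.15 -0.16 -0.04  0.09  0.09  0.02  0.    0.05  0.    0.    0.    0.6   0.6    nan   nan   nan]
0.40 [-0.16 -0.16 -0.06  0.09  0.09  0.03  0.03  0.05  0.06  0.27  0.27  0.6   0.62 -0.03 -0.08 -0.12]
0.35 [-0.16 -0.26 -0.07  0.09  0.09  0.08  0.08  0.08  0.04  0.17  0.27  0.69  0.63   nan   nan   nan]
0.30 [-0.15 -0.28 -0.08  0.09  0.09  0.09  0.09  0.09  0.03  0.03  0.05  0.63  0.63  0.53  0.44  0.34]
0.25 [-0.16 -0.3  -0.09  0.09  0.09  0.09  0.09  0.08  0.08  0.04  0.03  0.63  0.63  0.52  0.44  0.52]
0.20 [-0.16 -0.3  -0.1   0.09  0.09  0.09  0.08  0.09  0.08  0.04  0.36  0.47  0.63  0.47  0.54  0.57]
0.15 [-0.16 -0.3  -0.1   0.09  0.09  0.04  0.04  0.16  0.16  0.04  0.37  0.37  0.63  0.48  0.55  0.56]
0.10 [-0.15 -0.31 -0.12  0.08  0.09  0.05  0.05  0.05  0.04  0.37  0.42  0.43  0.63  0.48  0.53  0.55]
0.05 [-0.74 -0.74 -0.74   nan  0.03  0.03  0.05  0.03  0.03  0.03  0.42  0.43  0.63  0.41  0.54  0.54]
0.00 [-0.74 -0.73 -0.74   nan  0.03  0.03  0.03  0.01  0.02  0.25  0.25  0.38  0.63 
[... 1058 characters left out ...]

-0.55 [-0.74 -0.74 -0.74   nan  0.04  0.05  0.06  0.07  0.43  0.43  0.39  0.39  0.39  0.49  0.52  0.43]
-0.60 [-0.74 -0.74 -0.74   nan  0.03  0.03  0.01  0.07  0.42  0.43  0.1   0.11  0.4   0.51  0.52  0.52]
lie 122 [0.621 0.24  0.054] 
 [[0.622 0.279 0.054]
 [0.631 0.2   0.054]
 [0.621 0.199 0.054]
 [0.611 0.278 0.054]]
top 49 [0.6   0.18  0.154] 
 [[0.604 0.193 0.154]
 [0.607 0.169 0.154]
 [0.597 0.168 0.154]
 [0.594 0.192 0.154]]
plate 1358 [ 0.537 -0.133  0.034] 
 [[ 0.518 -0.052  0.034]
 [ 0.58  -0.062  0.034]
 [ 0.555 -0.231  0.034]
 [ 0.493 -0.22   0.034]]
post 81 [ 0.526 -0.211  0.124] 
 [[ 0.512 -0.2    0.124]
 [ 0.543 -0.204  0.124]
 [ 0.541 -0.223  0.124]
 [ 0.51  -0.218  0.124]]
```

arm_command(moves=[[25,-30,0,0,0,-0.043,1],[25,-30,0,0,0,-0.043,1],[25,-30,0,0,0,-0.043,1],[25,-30,0,0,0,-0.043,1],[25,-30,0,0,0,-0.043,1],[33,0,0,0,0,-0.066,1],[33,0,0,0,0,-0.066,1],[33,0,0,0,0,-0.066,1],[33,0,0,0,0,-0.066,1],[33,0,0,0,0,-0.066,1]])

```text
t: 0.93
tool_pos: [0.3933, -0.3236, 0.2562]
tool_rot: [0.0, 0.905, 0.425, -0.0]
contact_force: [0.6, -0.4, -0.2]
gripper_width: 0.0855
grasp_force: 0.0
```

arm_command(moves=[[33,0,0,0,0,-0.066,1],[33,0,0,0,0,-0.066,1],[33,0,0,0,0,-0.066,1],[33,0,0,0,0,-0.066,1],[33,0,0,0,0,-0.066,1],[33,0,0,0,0,-0.066,1]])

```text
t: 1.43
tool_pos: [0.4924, -0.1536, 0.2561]
tool_rot: [-0.0, 0.804, 0.595, -0.0]
contact_force: [0.4, 0.1, -0.6]
gripper_width: 0.0853
grasp_force: 0.0
```

```bash
cat >> h.py <<'E'
def snap(n,name="wrist"):
    from plant import r
    m=r.camera_model(name);p,d=r.camera(name)
    cv2.imwrite(f"pics/{n}.png",p[:,:,::-1]);np.savez(f"{n}.npz",p=p,d=d,**m);return m
E
python3 - <<'E'
from h import *
from plant import r
m=snap("w1");print(m,r.read_state()['tool_pos'])
E
```

```text
{'vertical_fov': 70.07189538845137, 'cx': 258.6839699323592, 'cy': 188.91965352812025, 'world_from_camera': array([[ 9.56284248e-01, -2.77345698e-01, -9.27351124e-02,
         5.15996891e-01],
       [-2.92438669e-01, -9.07199102e-01, -3.02439107e-01,
        -7.56933349e-02],
       [-2.49025547e-04,  3.16337087e-01, -9.48646818e-01,
         3.73028962e-01],
       [ 0.00000000e+00,  0.00000000e+00,  0.00000000e+00,
         1.00000000e+00]])} [ 0.49482071 -0.14568226  0.25643602]
```

View pics/w1.png

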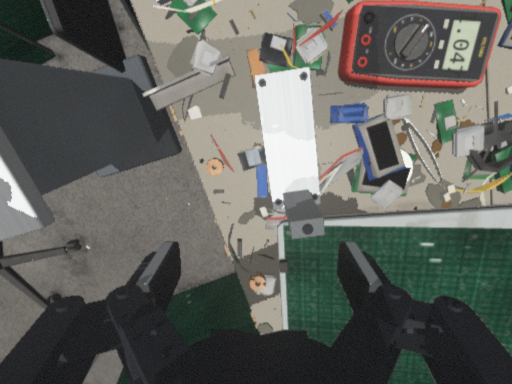

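Wrist view: the white plate spans (257..318, 70..212). The post's dark inner face is at (302,202) and its top at (307,226). I'll fit the plate edges and the post's inner face.

```bash
python3 - <<'E'
from h import *
np.set_printoptions(precision=4,suppress=True,linewidth=200)
z=load("w1.npz");C=cloud(z);p=z['p'].astype(int)
R=(C[...,0]>.46)&(C[...,0]<.61)&(C[...,1]>-.26)&(C[...,1]<-.03)
f=R&(C[...,2]>.05)&(C[...,2]<.113)&(C[...,1]<-.17)
pts=C[f];print('face',len(pts),pts.mean(0));
for k in range(3):
    A=np.c_[pts[:,0],pts[:,2],np.ones(len(pts))];c=np.linalg.lstsq(A,pts[:,1],rcond=None)[0]
    e=pts[:,1]-A@c;pts=pts[abs(e)<max(2*e.std(),.001)]
print('y=ax+bz+c',c,'rms',e.std(),len(pts),'yaw',-np.degrees(np.arctan(c[0])) , 'x range',pts[:,0].min(),pts[:,0].max())
t=R&(C[...,2]>.118)&(C[...,2]<.135)
print('top',t.sum(),C[t].mean(0),np.median(C[t][:,2]))
v,u=np.nonzero(t);B=cv2.boxPoints(cv2.minAreaRect(np.c_[u,v].astype(np.float32)));print(np.array([ray(z,*b,.124) for b in B]))
m=(R&(C[...,2]>.028)&(C[...,2]<.042)&(p.min(2)>150)).astype(np.uint8)
n,l,st,_=cv2.connectedComponentsWithStats(m);i=1+st[1:,4].argmax();print('plate z',np.nanmedian(C[l==i][:,2]))
# side edges from rows 85..180
L=[];Rr=[]
for y in range(90,180,3):
    us=np.nonzero(l[y]==i)[0]
    L.append(ray(z,us.min()-.5,y,.034));Rr.append(ray(z,us.max()+.5,y,.034))
for n,E in(('L',np.array(L)),('R',np.array(Rr))):
    q=np.polyfit(E[:,1],E[:,0],1);print(n,q,'yaw',-np.degrees(np.arctan(q[0])),'x at y=-.2',np.polyval(q,-.2),np.std(E[:,0]-np.polyval(q,E[:,1])))
E
```

```text
face 701 [ 0.528  -0.2019  0.0833]
y=ax+bz+c [-0.1468 -0.0027 -0.1215] rms 0.00032038496244600543 638 yaw 8.351959536238262 x range 0.5105786915151779 0.5440344866360987
top 664 [ 0.5261 -0.2075  0.1233] 0.12315773894158476
[[ 0.5109 -0.1937  0.124 ]
 [ 0.5442 -0.1988  0.124 ]
 [ 0.5419 -0.2206  0.124 ]
 [ 0.5077 -0.2155  0.124 ]]
plate z 0.03316470761949891
L [0.1504 0.5252] yaw -8.552957087932548 x at y=-.2 0.495085319119422 0.00034985631454026786
R [0.1498 0.5893] yaw -8.517078641588737 x at y=-.2 0.5593257757430382 0.0003510745254868138
```

arm_command(moves=[[33,0,0,0,0,-0.055,1],[33,0,0,0,0,-0.055,1],[33,0,0,0,0,-0.055,1],[33,0,0,0,0,-0.055,1],[33,0,0,0,0,-0.055,1],[33,0,0,0,0,-0.055,1]])

```text
t: 1.98
tool_pos: [0.5237, 0.0407, 0.2561]
tool_rot: [-0.0, 0.696, 0.718, -0.0]
contact_force: [0.8, 0.6, 0.5]
gripper_width: 0.0855
grasp_force: 0.0
```

arm_command(moves=[[33,8,0,0,0,-0.03,1],[33,8,0,0,0,-0.03,1],[33,8,0,0,0,-0.03,1],[0,0,0,0,0,0,1]])

```text
t: 2.32
tool_pos: [0.5411, 0.1479, 0.2566]
tool_rot: [-0.002, 0.66, 0.752, 0.002]
contact_force: [-0.6, -0.7, 0.1]
gripper_width: 0.0857
grasp_force: 0.0
```

```bash
python3 - <<'E'
from h import *
from plant import r
m=snap("w2");print(m['world_from_camera'],r.read_state()['tool_pos'])
E
```

```text
[[ 0.99152075  0.12308159  0.0416837   0.53020442]
 [ 0.12994172 -0.94234854 -0.30837377  0.22809686]
 [ 0.00132544  0.31117544 -0.95035156  0.37400383]
 [ 0.          0.          0.          1.        ]] [0.54112377 0.14404296 0.25619926]
```

View pics/w2.png

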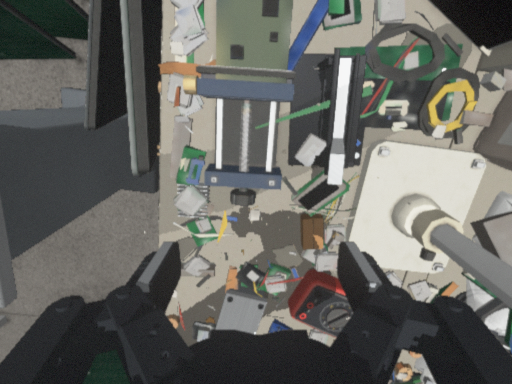

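Wrist view: the lying leg's upper edge runs (338..352, 58..140) and the upright leg's end is near (337,165). The stand's column is at about (415,215). I'll fit these.

```bash
python3 - <<'E'
from h import *
np.set_printoptions(precision=4,suppress=True,linewidth=200)
z=load("w2.npz");C=cloud(z);p=z['p'].astype(int)
print('column',[C[v,u] for u,v in((400,210),(415,215),(435,240),(470,260))])
for v in range(50,190,10):
    print(v,[ (u,C[v,u].round(3).tolist(),p[v,u,0]) for u in (335,341,346) ])
R=(C[...,0]>.57)&(C[...,0]<.65)&(C[...,1]>.14)&(C[...,1]<.22)&(C[...,2]>.1)
v,u=np.nonzero(R);print(R.sum(),u.min(),u.max(),v.min(),v.max())
a=z['p'][40:200,300:380,::-1];cv2.imwrite("pics/z2.png",cv2.resize(a,None,fx=3.7,fy=3.7,interpolation=cv2.INTER_CUBIC))
E
```

```text
column [array([0.7375, 0.1125, 0.0331]), array([0.7514, 0.1124, 0.0455]), array([0.7514, 0.1021, 0.0935]), array([0.7506, 0.1091, 0.1458])]
50 [(335, [0.599, 0.284, 0.075], np.int64(74)), (341, [0.622, 0.297, 0.009], np.int64(65)), (346, [0.628, 0.298, 0.008], np.int64(70))]
60 [(335, [0.601, 0.275, 0.075], np.int64(77)), (341, [0.613, 0.279, 0.052], np.int64(246)), (346, [0.618, 0.28, 0.054], np.int64(246))]
70 [(335, [0.603, 0.266, 0.076], np.int64(82)), (341, [0.615, 0.269, 0.054], np.int64(246)), (346, [0.62, 0.27, 0.055], np.int64(246))]
80 [(335, [0.605, 0.257, 0.076], np.int64(82)), (341, [0.617, 0.26, 0.053], np.int64(246)), (346, [0.622, 0.26, 0.056], np.int64(246))]
90 [(335, [0.607, 0.247, 0.076], np.int64(76)), (341, [0.619, 0.25, 0.054], np.int64(236)), (346, [0.624, 0.25, 0.055], np.int64(238))]
100 [(335, [0.609, 0.238, 0.075], np.int64(89)), (341, [0.621, 0.239, 0.054], np.int64(236)), (346, [0.626, 0.24, 0.057], np.int64(233))]
110 [(335, [0.617, 0.228, 0.053], np.int64(176)), (341, [0.624, 0.229, 0.055], np.int64(234)), (346, [0.637, 0.23, 0.031], np.int64(152))]
12
[... 287 characters left out ...]
.617, 0.198, 0.081], np.int64(134)), (341, [0.624, 0.198, 0.079], np.int64(135)), (346, [0.642, 0.195, 0.039], np.int64(50))]
150 [(335, [0.601, 0.195, 0.139], np.int64(135)), (341, [0.606, 0.196, 0.141], np.int64(134)), (346, [0.644, 0.184, 0.042], np.int64(56))]
160 [(335, [0.598, 0.19, 0.155], np.int64(231)), (341, [0.603, 0.19, 0.155], np.int64(230)), (346, [0.646, 0.172, 0.043], np.int64(61))]
170 [(335, [0.6, 0.181, 0.154], np.int64(232)), (341, [0.604, 0.182, 0.157], np.int64(232)), (346, [0.665, 0.15, -0.001], np.int64(179))]
180 [(335, [0.602, 0.173, 0.155], np.int64(228)), (341, [0.606, 0.174, 0.156], np.int64(223)), (346, [0.668, 0.136, -0.0], np.int64(179))]
12778 327 511 143 383
```

View pics/z2.png

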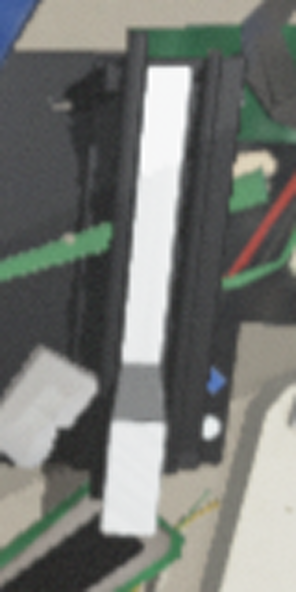

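The zoom shows the upright leg's top face with zoom corners (110,420), (163,422), (155,533) and (102,530). The lying leg's edge runs from (148,66)-(190,66) to (122,363)-(158,365).

```bash
python3 - <<'E'
from h import *
np.set_printoptions(precision=4,suppress=True,linewidth=200)
z=load("w2.npz")
g=lambda u,v,h:ray(z,300+(u+.5)/3.7-.5,40+(v+.5)/3.7-.5,h)
T=np.array([g(110,420,.1540),g(163,422,.1570),g(155,533,.1570),g(102,530,.1540)])
L=np.array([g(148,66,.0535),g(190,66,.0565),g(158,365,.0565),g(122,363,.0535)])
print(T,'\n',L)
Tc=T.mean(0);y=(L[0]+L[1]-L[2]-L[3]);yaw=np.degrees(np.arctan2(-y[0],y[1]));print('Tc',Tc,'yaw',yaw)
yT=T[0]+T[1]-T[2]-T[3];print('yaw top',np.degrees(np.arctan2(-yT[0],yT[1])))
y=y/np.linalg.norm(y)
l0=L.mean(0);q=l0+y*np.dot(Tc-l0,y)
up=Tc-q;print('q',q,'up len',np.linalg.norm(up),'tilt',np.degrees(np.arctan2(np.hypot(up[0],up[1]),up[2])))
up/=np.linalg.norm(up)
x=np.cross(y,up);G=Tc-.018*up
print('up',up,'x',x,'grip',G,'outer-edge y offset',np.dot(T[2]-Tc,y))
# tool: z=-up, y=+x(square), x=y(square)?  x = y×z
Rt=np.c_[np.cross(x,-up),x,-up];print(Rt,np.linalg.det(Rt))
R=Ro.from_matrix(Rt);tcp=G+.006*up   # grasp point 6 mm ahead of TCP
np.savez('sq.npz',tcp=tcp,R=Rt,up=up,G=G)
print('tcp',tcp)
plan(tcp+.09*up,R,5)
E
```

```text
[[0.5927 0.1944 0.154 ]
 [0.6033 0.1959 0.157 ]
 [0.6072 0.1711 0.157 ]
 [0.5962 0.1695 0.154 ]] 
 [[0.6106 0.2813 0.0535]
 [0.6217 0.2823 0.0565]
 [0.6316 0.1983 0.0565]
 [0.6212 0.1972 0.0535]]
Tc [0.5999 0.1827 0.1555] yaw 6.976663682938361
yaw top 8.424386638915625
q [0.6279 0.1861 0.055 ] up len 0.1043783001287339 tilt 15.667770819966554
up [-0.2681 -0.0328  0.9628] x [0.9557 0.117  0.2701] grip [0.6047 0.1833 0.1382] outer-edge y offset -0.012423725099254969
[[-0.1215  0.9557  0.2681]
 [ 0.9926  0.117   0.0328]
 [ 0.      0.2701 -0.9628]] 0.9999999999999999
tcp [0.6031 0.1831 0.1439]
n 5 dist 0.05823772031073794 w total [-0.2736 -0.0032  0.0043]
[6.2, 8.4, 5.1, -0.0547, -0.0006, 0.0009]
[6.2, 8.1, 5.6, -0.0547, -0.0006, 0.0009]
[6.2, 7.8, 6.0, -0.0547, -0.0006, 0.0009]
[6.2, 7.5, 6.4, -0.0547, -0.0006, 0.0009]
[6.2, 7.1, 6.8, -0.0547, -0.0006, 0.0009]
```

arm_command(moves=[[6.2,8.4,5.1,-0.0547,0,0,0.6],[6.2,8.1,5.6,-0.0547,0,0,0.6],[6.2,7.8,6,-0.0547,0,0,0.6],[6.2,7.5,6.4,-0.0547,-0.0015,0.002,0.6],[6.2,7.1,6.8,-0.0547,-0.0015,0.002,0.6],[0,0,20,0,0,0,0.6],[0,0,20,0,0,0,0.6],[0,0,0,0,0,0,0.6],[0,0,0,0,0,0,0.6]])

```text
t: 3.12
tool_pos: [0.59, 0.175, 0.1913]
tool_rot: [0.091, 0.66, 0.739, 0.1]
contact_force: [-0.2, -0.8, 0.7]
gripper_width: 0.0514
grasp_force: 0.0
```

```bash
python3 - <<'E'
from h import *
from plant import r
s=r.read_state();print(s['tool_pos'],s['gripper_width'],s['contact_force'])
q=np.load('sq.npz');plan(q['tcp'],Ro.from_matrix(q['R']),4)
E
```

```text
[0.58997438 0.1749769  0.19126597] 0.05135978539559979 [-0.18608255 -0.77340302  0.74394277]
n 4 dist 0.0497736215162906 w total [-0.0027  0.0054 -0.0068]
[1.7, 0.2, 12.3, -0.0007, 0.0013, -0.0017]
[1.7, 0.2, 12.3, -0.0007, 0.0013, -0.0017]
[1.7, 0.2, 12.3, -0.0007, 0.0013, -0.0017]
[1.6, 0.2, 12.3, -0.0007, 0.0013, -0.0017]
```

arm_command(moves=[[1.7,0.2,12.3,-0.0007,0.0013,-0.0017,0.6],[1.7,0.2,12.3,-0.0007,0.0013,-0.0017,0.6],[1.7,0.2,12.3,-0.0007,0.0013,-0.0017,0.6],[1.6,0.2,12.3,-0.0007,0.0013,-0.0017,0.6],[0,0,0,0,0,0,0.6],[0,0,0,0,0,0,0.6]])

```text
t: 3.62
tool_pos: [0.6033, 0.185, 0.1439]
tool_rot: [0.09, 0.656, 0.742, 0.103]
contact_force: [-0.3, 0.2, 1.1]
gripper_width: 0.0514
grasp_force: 0.0
```

```bash
python3 - <<'E'
from h import *
from plant import r
s=r.read_state();print(s['tool_pos'],s['gripper_width'],s['contact_force'])
q=np.load('sq.npz');plan(q['tcp'],Ro.from_matrix(q['R']),1)
snap("w3")
E
```

```text
[0.6032514  0.18503172 0.14389373] 0.05136876183943175 [-0.34990095  0.2275793   1.09836782]
n 1 dist 0.0019278453896470528 w total [ 0.0009 -0.0013  0.0019]
[-1.9, -0.4, -0.2, 0.0009, -0.0013, 0.0019]
```

View pics/w3.png

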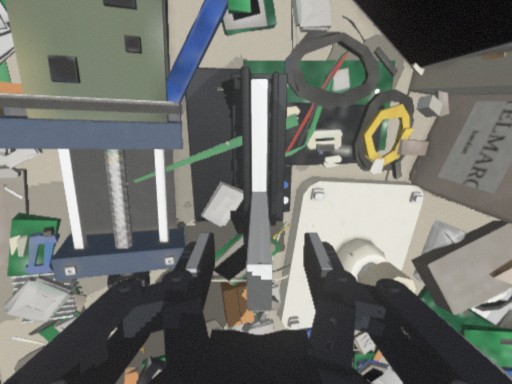

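The leg sits centred between the open fingers (leg at column 259, fingers at 205 and 312). Closing now.

arm_command(moves=[[-1.9,-0.4,0,0,0,0.002,0.6],[0,0,0,0,0,0,0],[0,0,0,0,0,0,0],[0,0,0,0,0,0,0],[0,0,0,0,0,0,0],[0,0,0,0,0,0,0],[0,0,0,0,0,0,0],[0,0,0,0,0,0,0]], grip_force=80)

```text
t: 4.33
tool_pos: [0.6037, 0.1829, 0.1455]
tool_rot: [0.091, 0.657, 0.741, 0.104]
contact_force: [-3.0, -2.4, 5.2]
gripper_width: 0.0109
grasp_force: 78.2
```

arm_command(moves=[[0,0,-8,0,0,0,0],[0,0,-12,0,0,0,0],[0,0,-15,0,0,0,0],[0,0,-15,0,0,0,0],[0,0,-15,0,0,0,0],[0,0,-15,0,0,0,0],[0,0,-10,0,0,0,0],[0,0,0,0,0,0,0]])

```text
t: 5.0
tool_pos: [0.5797, 0.1804, 0.2342]
tool_rot: [0.092, 0.656, 0.741, 0.105]
contact_force: [0.0, 0.5, -1.6]
gripper_width: 0.011
grasp_force: 78.4
```

```bash
python3 - <<'E'
from h import *
from plant import r
s=r.read_state();print(s)
# plate frame
a=np.radians(-8.5);py=np.array([-np.sin(a),np.cos(a),0]);px=np.array([np.cos(a),np.sin(a),0]);O=np.array([.527,-.199,.034]);up=np.array([0,0,1.])
R=np.c_[py,px,-up]
# TCP when seated: grasp 112 above plate,13 off face; TCP 6 above
S=O+.013*py+.118*up;np.savez('pl.npz',S=S,R=R,px=px,py=py,O=O);print('seat tcp',S)
R1=Ro.from_matrix(R)
# stage A: out to robot at y high, upright; keep x<.5 away from lamp
p=s['tool_pos'];A=np.array([.5,.1,.30])
plan(A,R1,6)
E
```

```text
{'t': 5.0, 'joint_positions': array([-0.00608535,  0.41343623, -0.51346776,  1.88233869,  0.46997086,
        0.67597063, -0.67234614]), 'dq': array([-0.01316372,  0.04068813,  0.02305046,  0.01396827,  0.02882573,
       -0.03624032, -0.02365288]), 'effort': array([  0.56790825, -47.54355669,  -4.85926107, -23.82953167,
         0.29379202,  -0.68935756,   0.1887873 ]), 'tool_pos': array([0.57970787, 0.18039928, 0.23424068]), 'tool_rot': array([0.09156952, 0.65642269, 0.74140352, 0.10509565]), 'contact_force': array([ 0.04769879,  0.52017031, -1.63503378]), 'moment': array([-0.08579005,  0.38638295,  0.01167114]), 'grasp_force': 78.3931052684784, 'gripper_width': 0.011048610990476493}
seat tcp [ 0.52892152 -0.18614279  0.152     ]
n 6 dist 0.1309262271371028 w total [ 0.2777 -0.0399  0.268 ]
[-11.7, -11.2, -14.6, 0.0463, -0.0067, 0.0447]
[-12.3, -11.3, -14.0, 0.0463, -0.0067, 0.0447]
[-12.9, -11.4, -13.4, 0.0463, -0.0067, 0.0447]
[-13.5, -11.4, -12.8, 0.0463, -0.0067, 0.0447]
[-14.1, -11.4, -12.2, 0.0463, -0.0067, 0.0447]
[-14.6, -11.3, -11.6, 0.0463, -0.0067, 0.0447]
```

arm_command(moves=[[-11.7,-11.2,-14.6,0.0463,-0.0067,0.0447,0],[-12.3,-11.3,-14,0.0463,-0.0067,0.0447,0],[-12.9,-11.4,-13.4,0.0463,-0.0067,0.0447,0],[-13.5,-11.4,-12.8,0.0463,-0.0067,0.0447,0],[-14.1,-11.4,-12.2,0.0463,-0.0067,0.0447,0],[-14.6,-11.3,-11.6,0.0463,-0.0067,0.0447,0],[0,0,0,0,0,0,0]])

```text
t: 5.58
tool_pos: [0.5, 0.0966, 0.2987]
tool_rot: [-0.0, 0.76, 0.65, -0.002]
contact_force: [-0.2, -0.7, -1.3]
gripper_width: 0.011
grasp_force: 78.5
```

```bash
python3 - <<'E'
from h import *
from plant import r
s=r.read_state();print(s['tool_pos'],s['contact_force'],s['moment'])
q=np.load('pl.npz');plan(q['S']+.03*q['py']+[0,0,.09],Ro.from_matrix(q['R']),9)
E
```

```text
[0.49999963 0.09662523 0.29872395] [-0.19166003 -0.65271833 -1.31606182] [ 0.01976063 -0.05935461  0.0067771 ]
n 9 dist 0.2615121594941503 w total [-0.0037  0.0033 -0.0062]
[-27.2, 8.0, 6.4, -0.0004, 0.0004, -0.0007]
[-27.2, 8.0, 6.4, -0.0004, 0.0004, -0.0007]
[-27.2, 8.0, 6.3, -0.0004, 0.0004, -0.0007]
[-27.2, 8.0, 6.3, -0.0004, 0.0004, -0.0007]
[-27.2, 7.9, 6.3, -0.0004, 0.0004, -0.0007]
[-27.2, 7.9, 6.3, -0.0004, 0.0004, -0.0007]
[-27.2, 7.9, 6.3, -0.0004, 0.0004, -0.0007]
[-27.2, 7.9, 6.3, -0.0004, 0.0004, -0.0007]
[-27.3, 7.8, 6.3, -0.0004, 0.0004, -0.0007]
```

arm_command(moves=[[-27.2,8,6.3,-0.0004,0.0004,-0.0007,0],[-27.2,8,6.3,-0.0004,0.0004,-0.0007,0],[-27.2,8,6.3,-0.0004,0.0004,-0.0007,0],[-27.2,8,6.3,-0.0004,0.0004,-0.0007,0],[-27.2,8,6.3,-0.0004,0.0004,-0.0007,0],[-27.2,8,6.3,-0.0004,0.0004,-0.0007,0],[-27.2,8,6.3,-0.0004,0.0004,-0.0007,0],[-27.2,8,6.3,-0.0004,0.0004,-0.0007,0],[-27.2,8,6.3,-0.0004,0.0004,-0.0007,0],[0,0,0,0,0,0,0]])

```text
t: 6.42
tool_pos: [0.5346, -0.1601, 0.2383]
tool_rot: [0.0, 0.758, 0.652, -0.001]
contact_force: [0.4, -0.7, -0.7]
gripper_width: 0.011
grasp_force: 78.4
```

arm_command(moves=[[0,0,0,0,0,0,0],[0,0,0,0,0,0,0]])

```text
t: 6.58
tool_pos: [0.5355, -0.152, 0.2401]
tool_rot: [-0.001, 0.755, 0.655, 0.001]
contact_force: [0.1, 1.1, -1.8]
gripper_width: 0.011
grasp_force: 78.4
```

```bash
python3 - <<'E'
from h import *
from plant import r
s=r.read_state();print(s['tool_pos'],s['contact_force'],s['moment'])
q=np.load('pl.npz');plan(q['S']+.012*q['py']+[0,0,.03],Ro.from_matrix(q['R']),1)
snap("w4");snap("s4","scene")
E
```

```text
[ 0.5354881  -0.15203533  0.24009113] [ 0.10316705  1.13511873 -1.76926329] [ 0.02688211 -0.00442906 -0.00951907]
n 1 dist 0.0623869837853146 w total [-0.     -0.0029  0.0071]
[-22.9, -1.6, 58.0, -0.0, -0.0029, 0.0071]
```

View pics/w4.png

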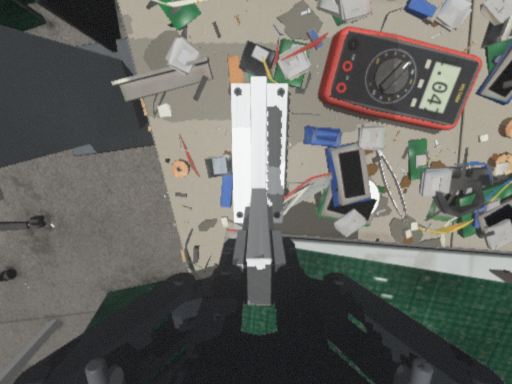

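The lying leg (251..266, 77..190) hangs over the plate, roughly in line with it. I'll measure the pose of the leg in hand against the plate in this same picture.

```bash
python3 - <<'E'
from h import *
np.set_printoptions(precision=4,suppress=True,linewidth=200)
z=load("w4.npz");C=cloud(z);p=z['p'].astype(int);q=np.load('pl.npz');px,py,O=q['px'],q['py'],q['O']
D=C-O;X=D@px;Y=D@py;Z=C[...,2]
near=(abs(X)<.06)&(Y>-.05)&(Y<.2)
print('underside expected z',.2401-.118,'leg top expected',.2401-.118+.026)
m=near&(Z>.13)&(Z<.165)&(Y>.05)&(Y<.14)
print('lie pts',m.sum(),'Y',Y[m].min(),Y[m].max(),'Z',np.median(Z[m]))
c=np.polyfit(Y[m],Z[m],1);print('pitch deg',np.degrees(np.arctan(c[0])),'z at Y',np.polyval(c,[.03,.13]))
E=[]
for v in range(80,185,3):
    us=np.nonzero(m[v])[0]
    if len(us)<6: continue
    h=np.median(Z[m]);a=ray(z,us.min()-.5,v,h)-O;b=ray(z,us.max()+.5,v,h)-O
    E.append([(a@py+b@py)/2,a@px,b@px])
E=np.array(E);
for k in(1,2):
    c=np.polyfit(E[:,0],E[:,k],1);print('leg edge yaw vs plate',np.degrees(np.arctan(c[0])),'X at Y=.03',np.polyval(c,.03))
# plate edges: rows, white, z~.034
pl=near&(abs(Z-.034)<.006)&(p.min(2)>110)
for side in(0,1):
    F=[]
    for v in range(100,190,3):
        us=np.nonzero(pl[v])[0]
        if len(us)<10: continue
        a=ray(z,us.max()+.5 if side else us.min()-.5,v,.034)-O;F.append([a@py,a@px])
    F=np.array(F);c=np.polyfit(F[:,0],F[:,1],1);print('plate',side,np.degrees(np.arctan(c[0])),np.polyval(c,.03),np.std(F[:,1]-np.polyval(c,F[:,0])))
# upright leg inner face: Y vs Z ; X centre
f=near&(Z>.165)&(Z<.235)&(Y>.0)&(Y<.1);print('face',f.sum())
if f.sum()>30:
    c=np.polyfit(Z[f],Y[f],1);print('face slope deg',np.degrees(np.arctan(c[0])),Y[f].mean(),'roll',np.degrees(np.arctan(np.polyfit(Z[f],X[f],1)[0])),X[f].mean())
s=(C[...,0]>0)
print('TCP rel', (np.array([.5355,-.152,.2401])-O)@px,(np.array([.5355,-.152,.2401])-O)@py)
E
```

```text
underside expected z 0.12210000000000001 leg top expected 0.1481
lie pts 1749 Y 0.05966543497893358 0.13952130201885013 Z 0.145555047365012
pitch deg -2.6551180513657844 z at Y [0.1494 0.1448]
leg edge yaw vs plate -0.5486327236348546 X at Y=.03 -0.004956519865821223
leg edge yaw vs plate -0.07501765567907362 X at Y=.03 0.006403337573087329
plate 0 6.655169033093877 -0.041076947324549494 0.008281733705033788
plate 1 0.03617200674374955 0.032246928149998785 0.00033943215612800703
face 1611
face slope deg -3.099476238635518 0.05894326109422765 roll 0.38468871755790246 0.000980843870754154
TCP rel 0.0014595925154845446 0.047740125572611786
```

```bash
python3 - <<'E'
from h import *
z=load("w4.npz");C=cloud(z);p=z['p'].astype(int);q=np.load('pl.npz');px,py,O=q['px'],q['py'],q['O']
D=C-O;X=D@px;Y=D@py;Z=C[...,2]
pl=(abs(Z-.034)<.004)&(abs(X)<.026)&(abs(X)>.014)&(Y>.03)&(Y<.13)
c=np.polyfit(Y[pl],Z[pl],1);print('plate pitch',np.degrees(np.arctan(c[0])),np.median(Z[pl]))
for v in range(70,310,8):
    print(v,[(round(1e3*X[v,u],1),round(1e3*Y[v,u],1),round(1e3*Z[v,u],1),int(p[v,u,0])) for u in(254,259,264)])
E
```

```text
plate pitch 0.07684267414062936 0.03317926481182035
70 [(np.float64(-4.9), np.float64(159.3), np.float64(21.9), 70), (np.float64(0.8), np.float64(159.5), np.float64(19.7), 69), (np.float64(6.4), np.float64(159.5), np.float64(20.8), 71)]
78 [(np.float64(-2.8), np.float64(142.8), np.float64(145.6), 236), (np.float64(0.7), np.float64(142.7), np.float64(146.4), 237), (np.float64(4.3), np.float64(142.7), np.float64(146.7), 236)]
86 [(np.float64(-2.8), np.float64(137.4), np.float64(145.1), 237), (np.float64(0.8), np.float64(137.4), np.float64(145.0), 236), (np.float64(4.4), np.float64(137.4), np.float64(145.9), 235)]
94 [(np.float64(-2.8), np.float64(131.9), np.float64(145.8), 236), (np.float64(0.8), np.float64(131.9), np.float64(145.2), 235), (np.float64(4.5), np.float64(132.0), np.float64(145.9), 235)]
102 [(np.float64(-2.8), np.float64(126.3), np.float64(145.0), 235), (np.float64(0.9), np.float64(126.4), np.float64(145.3), 234), (np.float64(4.6), np.float64(126.4), np.float64(145.5), 234)]
110 [(np.float64(-2.8), np.float64(120.7), np.float64(145.2), 235), (np.float64(0.9), np.float64(1
[... 3921 characters left out ...]
p.float64(249.5), 96), (np.float64(1.3), np.float64(49.5), np.float64(249.3), 100), (np.float64(3.6), np.float64(50.1), np.float64(250.0), 100)]
286 [(np.float64(-1.0), np.float64(45.7), np.float64(250.1), 99), (np.float64(nan), np.float64(nan), np.float64(nan), 95), (np.float64(3.7), np.float64(44.7), np.float64(248.8), 98)]
294 [(np.float64(-1.0), np.float64(40.9), np.float64(249.8), 97), (np.float64(1.4), np.float64(40.7), np.float64(249.5), 95), (np.float64(3.8), np.float64(40.6), np.float64(249.4), 96)]
302 [(np.float64(-1.0), np.float64(35.7), np.float64(249.1), 98), (np.float64(1.4), np.float64(35.8), np.float64(249.2), 102), (np.float64(3.9), np.float64(35.9), np.float64(249.2), 98)]
```

The square hangs upright: both faces are level within noise. Its outer edge is 34 mm from the post, its underside is 86 mm above the plate, and it is 1 mm off centre.

arm_command(moves=[[-5,-0.2,15,0,0,0.0015,0],[-5,-0.2,15,0,0,0.0015,0],[-5,-0.2,15,0,0,0.0015,0],[-5,-0.2,15,0,0,0.0015,0],[-3,0,8,0,0,0,0],[0,0,0,0,0,0,0],[0,0,0,0,0,0,0],[0,0,0,0,0,0,0],[0,0,0,0,0,0,0]])

```text
t: 7.43
tool_pos: [0.5322, -0.1752, 0.1738]
tool_rot: [0.0, 0.757, 0.653, 0.001]
contact_force: [-0.1, -0.5, -2.2]
gripper_width: 0.0114
grasp_force: 78.4
```

```bash
cat > meas.py <<'E'
from h import *
from plant import r
import sys
s=r.read_state();q=np.load('pl.npz');px,py,O=q['px'],q['py'],q['O'];d=s['tool_pos']-O
print('TCP X,Y,Z mm',1e3*d@px,1e3*d@py,1e3*d[2],'F x,y,z plate',s['contact_force']@px,s['contact_force']@py,s['contact_force'][2],'M',s['moment'].round(2),'grip',s['grasp_force'],'t',s['t'])
print('rot err',(rot(s['tool_rot']).inv()*Ro.from_matrix(q['R'])).as_rotvec().round(4))
if len(sys.argv)>1:
    n=sys.argv[1];snap(n);z=load(n+".npz");C=cloud(z);D=C-O;X=D@px;Y=D@py;Z=D[...,2]
    yi=.026+d@py-.0133;zi=d[2]-.118+.026
    f=(abs(X)<.005)&(abs(Y-yi)<.006)&(Z>zi+.01)&(Z<zi+.08)
    c=np.polyfit(Z[f],Y[f],1);print('outer edge Y mm',1e3*np.median(Y[f])-26,'slope',np.degrees(np.arctan(c[0])),f.sum())
    m=(abs(X)<.009)&(abs(Z-zi)<.006)&(Y>yi+.006)&(Y<yi+.083)
    g=m&(abs(X)<.004);c=np.polyfit(Y[g],Z[g],1);print('underside Z',1e3*np.median(Z[g])-26,'pitch',np.degrees(np.arctan(c[0])),m.sum())
    pl=(abs(Z)<.005)&(abs(X)<.026)&(abs(X)>.014)&(Y>.03)&(Y<.12);print('plate Z',1e3*np.median(Z[pl]))
    E=[]
    for v in range(384):
        us=np.nonzero(m[v])[0]
        if len(us)<8: continue
        a,b=[ray(z,u,v,O[2]+np.median(Z[g]))-O for u in(us.min()-.5,us.max()+.5)];E.append([(a+b)@py/2,(a+b)@px/2])
    E=np.array(E);c=np.polyfit(E[:,0],E[:,1],1);print('yaw rel',np.degrees(np.arctan(c[0])),'X centre at .02,.1',1e3*np.polyval(c,[.02,.1]))
    P=(Y>-.03)&(Y<-.002)&(Z>.085)&(Z<.1)&(abs(X)<.03);print('post X range',1e3*np.percentile(X[P],[2,50,98]) if P.sum()>20 else None)
E
python3 meas.py w5
```

```text
TCP X,Y,Z mm 1.612191979183861 24.259179701569156 139.75878363241668 F x,y,z plate -0.019231283272255543 -0.5138154654291947 -2.1763985434552247 M [-0.03  0.04 -0.06] grip 78.408522605896 t 7.4333
rot err [ 0.0023 -0.0019  0.0007]
outer edge Y mm 10.932793233241263 slope -0.1380980741688736 682
underside Z 19.226799267546873 pitch 0.10012050487981793 1616
plate Z -0.7994959911871435
yaw rel 0.10346010322233949 X centre at .02,.1 [0.97787075 1.12232846]
post X range None
```

arm_command(moves=[[0,-0.5,5,0,0,0,0],[0,-0.5,5,0,0,0,0],[0,0,5,0,0,0,0],[0,0,2,0,0,0,0],[0,0,1,0,0,0,0],[0,0,0,0,0,0,0],[0,0,0,0,0,0,0]])

```text
t: 8.07
tool_pos: [0.5304, -0.1755, 0.1547]
tool_rot: [-0.0, 0.758, 0.653, 0.001]
contact_force: [-0.0, 0.2, -1.9]
gripper_width: 0.0113
grasp_force: 78.5
```

```bash
python3 meas.py
```

```text
TCP X,Y,Z mm -0.08599645520963926 23.701105161750448 120.68043687480761 F x,y,z plate -0.045460870773164554 0.20099060585371575 -1.910507593473599 M [-0.    0.04  0.01] grip 78.49609851837158 t 8.0667
rot err [ 0.0004 -0.002  -0.0001]
```

arm_command(moves=[[0,0.5,0.5,0,0,0,0],[0,0,0.5,0,0,0,0],[0,0,0.5,0,0,0,0],[0,0,0,0,0,0,0]])

```text
t: 8.4
tool_pos: [0.5312, -0.1757, 0.1538]
tool_rot: [-0.0, 0.758, 0.653, 0.001]
contact_force: [-1.3, 0.4, 3.5]
gripper_width: 0.0109
grasp_force: 79.3
```

```bash
python3 meas.py w6
```

```text
TCP X,Y,Z mm 0.7266449784727508 23.670709058358092 119.80836639091797 F x,y,z plate -1.3259118829796963 0.2316538188277138 3.54865155532121 M [ 0.    0.31 -0.01] grip 79.29184556007385 t 8.4
rot err [ 0.0011 -0.0017 -0.0002]
outer edge Y mm 10.345576071139469 slope -0.12707925566324502 690
underside Z -0.7048257398743942 pitch 0.10400044791759226 1613
plate Z -0.7750247791458303
yaw rel -0.039861737488701705 X centre at .02,.1 [ 0.05423714 -0.00142036]
post X range None
```

Down on the plate and centred. Next I'll slide it towards the post.

arm_command(moves=[[-2,0,0,0,0,0,0],[-2.5,0,0,0,0,0,0],[-2.5,0,0,0,0,0,0],[-2,0,0,0,0,0,0],[-1,0,0,0,0,0,0],[0,0,0,0,0,0,0],[0,0,0,0,0,0,0]])

```text
t: 9.03
tool_pos: [0.5303, -0.1852, 0.1538]
tool_rot: [0.0, 0.758, 0.653, 0.002]
contact_force: [0.4, 1.8, 5.4]
gripper_width: 0.0113
grasp_force: 79.6
```

```bash
python3 meas.py
```

```text
TCP X,Y,Z mm 1.2645523996601133 14.18444231947494 119.79119441245436 F x,y,z plate 0.14928787821565392 1.812207036959485 5.431557814709618 M [ 0.64 -0.1   0.02] grip 79.55974459648132 t 9.0333
rot err [ 0.0024 -0.0026  0.0001]
```

arm_command(moves=[[-0.5,-0.3,0,0,0,0,0],[-0.5,0,0,0,0,0,0],[-0.5,0,0,0,0,0,0],[0,0,0.5,0,0,0,0],[0,0,0,0,0,0,0]])

```text
t: 9.45
tool_pos: [0.5301, -0.1862, 0.1538]
tool_rot: [0.0, 0.757, 0.653, 0.002]
contact_force: [0.0, 3.6, 9.8]
gripper_width: 0.011
grasp_force: 80.3
```

```bash
python3 meas.py w7
```

```text
TCP X,Y,Z mm 1.195074390980477 13.071507517286511 119.77372390217545 F x,y,z plate -0.4844348743686416 3.562770963868199 9.792253551641291 M [ 1.04  0.09 -0.  ] grip 80.27669548988342 t 9.45
rot err [ 0.0028 -0.0028  0.0004]
outer edge Y mm -0.04791059200093528 slope -0.37853318607512404 688
underside Z -0.49363938859992373 pitch 0.3805142199226332 1608
plate Z -0.7671056489669537
yaw rel 0.023862646937359594 X centre at .02,.1 [0.58014326 0.6134618 ]
post X range None
```

Pushing tipped the toe up by about 0.3°. I'll correct with a small toe-down turn and more down and inward pressure.

arm_command(moves=[[0,-0.5,0.3,0,-0.003,0,0],[0,0,0.3,0,-0.003,0,0],[-0.5,0,0.4,0,0,0,0],[-0.5,0,0.5,0,0,0,0],[0,0,0,0,0,0,0],[0,0,0,0,0,0,0]])

```text
t: 10.0
tool_pos: [0.5303, -0.186, 0.1537]
tool_rot: [0.002, 0.757, 0.653, 0.001]
contact_force: [-2.4, 7.3, 21.9]
gripper_width: 0.0109
grasp_force: 82.0
```

```bash
python3 meas.py w8
```

```text
TCP X,Y,Z mm 1.3838015140752686 13.382293083075442 119.70388415662325 F x,y,z plate -3.4686760424649106 6.84933282355974 21.90850349736877 M [ 2.04  0.8  -0.05] grip 82.03553438186646 t 10.0
rot err [0.004  0.0021 0.001 ]
outer edge Y mm 0.13791860924609622 slope -0.24406148998222887 696
underside Z -0.6552702793447338 pitch 0.15900614108190847 1615
plate Z -0.7754349085200563
yaw rel -0.3148112595766006 X centre at .02,.1 [0.92753539 0.48797153]
post X range None
```

arm_command(moves=[[0,-0.4,0,0.002,-0.001,0.0015,0],[0,-0.4,0,0.002,-0.001,0.0015,0],[-0.7,0,0,0,-0.001,0,0],[-0.7,0,0,0,0,0,0],[-0.6,0,0,0,0,0,0],[0,0,0,0,0,0,0],[0,0,0,0,0,0,0]])

```text
t: 10.63
tool_pos: [0.5302, -0.1868, 0.1537]
tool_rot: [0.002, 0.758, 0.652, -0.001]
contact_force: [-0.8, 9.3, 18.6]
gripper_width: 0.0111
grasp_force: 81.7
```

```bash
python3 meas.py w9; python3 - <<'E'
from h import *
snap("s9","scene");a=cv2.imread("pics/s9.png");b=cv2.imread("pics/w9.png")
cv2.imwrite("pics/z9.png",np.hstack([cv2.resize(a[145:235,280:380],(400,360),interpolation=cv2.INTER_CUBIC),cv2.resize(b[60:330,180:330],(333,600))[:360]]))
E
```

```text
TCP X,Y,Z mm 1.3191690599478239 12.5102917769638 119.68991328288206 F x,y,z plate -2.1209792885660694 9.107536720591515 18.62335958584542 M [ 2.34  0.13 -0.  ] grip 81.73378586769104 t 10.6333
rot err [ 0.0017  0.0038 -0.001 ]
outer edge Y mm -0.38716771555366236 slope -0.5740336865198479 699
underside Z -0.3058157502450811 pitch 0.5132894354509602 1630
plate Z -0.7628636404784783
yaw rel 0.06314881200671735 X centre at .02,.1 [0.69678362 0.78495603]
post X range None
```

View pics/z9.png

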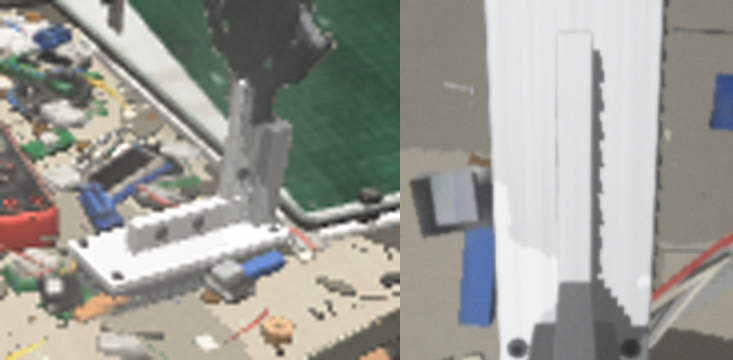

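The picture shows the square on the plate against the post. The numbers show it tipped about 0.5° with the toe up, because friction holds the heel back. I'll ease off, turn it toe-down, and press again.

arm_command(moves=[[1.0,-0.3,-1.0,0,0,0,0],[0.6,-0.3,-0.6,0,-0.004,0,0],[0,0,0,0,-0.004,0,0],[0,0,0,0,-0.004,0,0],[0,0,0,0,0,0,0],[0,0,0,0,0,0,0]])

```text
t: 11.23
tool_pos: [0.529, -0.1863, 0.1537]
tool_rot: [0.006, 0.758, 0.652, -0.006]
contact_force: [2.8, 4.7, 6.1]
gripper_width: 0.011
grasp_force: 79.7
```

```bash
python3 meas.py w10
```

```text
TCP X,Y,Z mm 0.10953430863949153 12.90208608911828 119.73728446065937 F x,y,z plate 2.054364026441002 5.071382932150977 6.082364683806471 M [ 1.8  -0.76  0.05] grip 79.71008777618408 t 11.2333
rot err [ 0.0006  0.0166 -0.0018]
outer edge Y mm -0.39892676643640357 slope -0.12991007111753639 716
underside Z -0.7567632348930751 pitch 0.10745409213942081 1637
plate Z -0.7854804296374696
yaw rel 0.20159245423277913 X centre at .02,.1 [-0.30655761 -0.02508028]
post X range None
```

arm_command(moves=[[-0.4,0.2,0,0,-0.002,0,0],[-0.4,0,0,0,-0.002,-0.0015,0],[-0.4,0,0.2,0,-0.002,-0.0015,0],[-0.4,0,0.2,0,-0.001,0,0],[0,0,0,0,0,0,0],[0,0,0,0,0,0,0]])

```text
t: 11.78
tool_pos: [0.529, -0.1863, 0.1537]
tool_rot: [0.007, 0.757, 0.653, -0.008]
contact_force: [0.8, 9.8, 10.8]
gripper_width: 0.0113
grasp_force: 80.6
```

```bash
python3 meas.py w11
```

```text
TCP X,Y,Z mm 0.15153449411545178 12.834940530896237 119.68790591876463 F x,y,z plate -0.6936542340351446 9.77370421785161 10.775738720122812 M [ 2.48 -0.36 -0.13] grip 80.64716935157776 t 11.7833
rot err [0.0001 0.0219 0.0019]
outer edge Y mm -0.41316671799208393 slope -0.11739248071765021 728
underside Z -0.7670233110858078 pitch 0.12245673812778124 1667
plate Z -0.7652527447684632
yaw rel -0.024129681772273898 X centre at .02,.1 [-0.2121357  -0.24582709]
post X range None
```

Seated: the push force rose with no further motion, the underside reads level with the plate, and yaw and centring are good. Now firming up the press.

arm_command(moves=[[-0.3,0,0.3,0,-0.001,0,0],[-0.3,0,0.3,0,-0.001,0,0],[-0.3,0,0.3,0,-0.001,0,0],[-0.3,0,0.3,0,-0.001,0,0],[0,0,0,0,0,0,0],[0,0,0,0,0,0,0],[0,0,0,0,0,0,0],[0,0,0,0,0,0,0]])

```text
t: 12.5
tool_pos: [0.5292, -0.1864, 0.1537]
tool_rot: [0.008, 0.757, 0.654, -0.009]
contact_force: [-2.7, 12.9, 21.8]
gripper_width: 0.0107
grasp_force: 82.3
```

```bash
python3 meas.py w12
```

```text
TCP X,Y,Z mm 0.3167477475052962 12.815232854746288 119.65578658030176 F x,y,z plate -4.615284587632702 12.331702953486893 21.810143935247268 M [ 3.39  0.46 -0.22] grip 82.32158303260803 t 12.5
rot err [0.0004 0.025  0.0024]
outer edge Y mm -0.399822803525538 slope -0.1500110303847514 728
underside Z -0.7358850975935951 pitch -0.013125279138837738 1664
plate Z -0.7634312418744044
yaw rel 0.22058318573038985 X centre at .02,.1 [-0.40426054 -0.09626679]
post X range None
```

arm_command(moves=[[0,0,0,0,0,0,0],[0,0,0,0,0,0,0],[0,0,0,0,0,0,0],[0,0,0,0,0,0,0],[0,0,0,0,0,0,0],[0,0,0,0,0,0,0],[0,0,0,0,0,0,0],[0,0,0,0,0,0,0]])

```text
t: 13.22
tool_pos: [0.5292, -0.1864, 0.1537]
tool_rot: [0.008, 0.757, 0.654, -0.009]
contact_force: [-2.2, 11.9, 21.2]
gripper_width: 0.0112
grasp_force: 82.3
```

```bash
python3 meas.py w13; python3 meas.py w14|tail -1
```

```text
TCP X,Y,Z mm 0.33168695992375247 12.796633734832582 119.6634395789678 F x,y,z plate -3.8840675541082157 11.418688029003553 21.21761053583934 M [ 3.34  0.41 -0.2 ] grip 82.32085347175598 t 13.2167
rot err [0.0004 0.025  0.0024]
outer edge Y mm -0.43447111851180864 slope -0.10965210190619365 736
underside Z -0.7660008405276422 pitch 0.10366568354133601 1665
plate Z -0.7571971123487842
yaw rel 0.20908864698245014 X centre at .02,.1 [-0.39125517 -0.09931105]
post X range None
post X range None
```

Steady: flat on the plate, flat against the post, and still pressed. Handing in.

```bash
python3 -c "
from plant import r
print(r.job_done())"
```

```text
the job is handed in; nothing more can be done
None
```

The square stands on its shorter leg on the base plate, pressed into the corner (about 21 N down, 12 N against the post), within about 0.5 mm of centre and 0.3° of the plate's line, still gripped at about 82 N; the job is handed in.

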